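# Board from the leaning stack into the drilling vise

### The job

Draw the tallest, narrow plywood board up out of the stack leaning on the tool chest, leaving the other boards leaning there and everything else on the bench undisturbed. Lower it upright, lower end down, between the jaws of the vise until it stands on the vise bed with its edge against the work stop, still in your grip, then let go and throw the cam lever fully down so that the board is clamped ready for drilling its end.

Things in the scene. Friction and masses are not known exactly. Their poses are not given: they have to be found in the camera images.
- panel: Board to drill: plywood, 90 wide x 210 long x 12 thick, 0.15 kg; tallest and narrowest of the five, second to fourth from the chest, its upper end 55 mm or more beyond the others. Origin: middle of its lower end; z up its length, x along its width, y through its thickness (towards the chest). It leans 27 degrees from vertical, top towards the chest.
- board_back: plain plywood board 170 wide x 155 long x 12 thick, one of the leaning stack, nearest the chest; same axes as panel. Must stay leaning where it is.
- board_a: plain plywood board 150 wide x 150 long x 12 thick, one of the leaning stack, in one of the middle places; same axes as panel. Must stay leaning where it is.
- board_b: plain plywood board 130 wide x 138 long x 12 thick, one of the leaning stack, in one of the middle places; same axes as panel. Must stay leaning where it is.
- board_front: plain plywood board 190 wide x 122 long x 12 thick, one of the leaning stack, the front one, farthest from the chest; same axes as panel. Must stay leaning where it is.
- chest: low grey steel tool chest, fixed, 300 (x) x 180 (y) x 130 high, origin under its centre, z up. The stack stands on the bench and leans on the top edge of its -y side (90 mm from the origin): five boards face to face, every foot on the bench. Nothing stands on its top.
- vise: grey cam-lever vise bolted to the bench. Origin on the bench in the plane of the fixed jaw's gripping face, midway along the jaws; x from moving to fixed jaw, y along the jaws, z up. Fixed jaw: x 0 to 30, y -55 to 55, top z 68. Bed between the jaws: top z 28. Work stop: steel plate on the fixed jaw's -y end across the gap; stopping face at y -55, x -30 to 28, z 42 to 82.
- vise_seat (a point): point on the vise bed (vise x -6, y -10, z 28) where the middle of the board's lower end is when the board is on the bed, against the work stop and the fixed jaw. Before clamping the board may stand anywhere across the gap (x).
- vise_jaw: moving jaw, 110 wide, 24 thick, top at vise z 68; same frame as the vise with the lever up. Its gripping face is then at vise x -21 and moves 9.5 mm to +x per rad of lever: the throw pushes a 12 mm board to the fixed jaw, touches at about 0.95 rad, then stiff springs behind the jaw pinch it with some 20 N at full throw.
- vise_lever (a joint): cam lever, rad: 0 = up (65 degrees above level, leaning to vise -x, jaw open), 1.1 = thrown down, nearly level (jaw shut). Swings in the vise's x-z plane about a pivot at vise x -84, y 0, z 56. Stiff (3 to 6 N at the knob), stays where left. Starts between 0 and 0.1.
- lever_knob (a point): centre of the black ball knob, 28 diameter, on the end of the 12 thick lever, 108 from the pivot. At lever value q it lies at vise x = -84 - 108 cos(1.134 - q), z = 56 + 108 sin(1.134 - q). It can be pinched across (vise y) and led down.
- screw_tin: open steel tin, 66 diameter, 75 high, beside the stack; origin under its centre. Leave alone.
- screwdriver: screwdriver, 180 long, lying beside the vise; leave alone.
- glue: yellow glue bottle, 56 diameter, 170 high, standing at the far side; leave alone.
- hammer: hammer, 280 long, lying at the right, nearer the robot than the drill; leave alone.
- tape: tape measure, 72 x 30 x 68 high, standing beyond the vise; leave alone.
- offcut: wood offcut 95 x 45 x 45; leave alone.
- drill: cordless drill standing on its battery, 190 high, right of the vise; leave alone.
There are look-alikes about, which are no part of the job. What is shaped like the panel but green or pink is not meant.

How it is judged:
By the outcome, as a careful person would: the job done as asked, in the order asked, and still so for the second after the job is handed in, with the robot touching nothing.
It also fails if it takes over 58 s, if anything falls off the work surface, if the arm or the gripper's body presses on something with over 40 N, if the wrist force passes 120 N, or if a joint passes its speed limit or range.

### The arm

A 7-joint arm with a two-finger parallel gripper is mounted at the origin on the work surface. World frame = base frame: x ahead of the robot, y to its left, z up, the work surface at z = 0. Lengths are in m, angles in rad, forces in N, time in s.
With the tool pointing down it reaches from about 0.425 to 0.875 m from the base axis. Payload 4.7 kg.
Tool frame: the origin (TCP) lies on the centre line of the jaws, within the pads' length; the fingertips stand robot.tips_ahead ahead of it and the grasp point (between the pads) lies 11 mm behind it (robot.tips_ahead is the distance from the TCP to the fingertips, in m); z points along the fingers, x is the direction in which the jaws open and shut, and the axes are right-handed (so a half turn about z gives the same grasp; the last joint's range is limited). The gripper opens to 85 mm and grips with 20 to 120 N. Pads are 22 mm wide; open, the fingers measure 114 mm over their backs; the gripper's body (76 mm by 85 mm) begins 54 mm behind the grasp point. The pads swing forward as they close: fully open they stand 13 mm farther back than shut.
Start: joints at [-1.211, 0.321, -0.07, 1.45, 0.023, 1.371, -0.057], TCP at [0.22, 0.612, 0.239] pointing down, gripper open.
Joint ranges: [-2.86, 2.86], [-0.3, 2.09], [-1.38, 1.24], [0.06, 2.45], [-1.56, 4.7], [0.09, 2.05], [-2.69, 2.69]. Speed limits (rad/s): [2.57, 2.57, 3.14, 3.14, 3.14, 3.14, 3.14].

### API

Orientations are given as a rotation vector (axis times angle).
In Python, from cell import robot gives the robot as it stands. The module is installed in compiled form; this text tells all that it offers.
- The arm moves only by the tool carry_out, never from a script. Its argument "moves" is a list of rows, each an object of numbers: "dx", "dy", "dz": the shift along the tool's x, y, z each as a share of 1 m, from -1 to 1; "ax", "ay", "az": the turn, a rotation vector about the tool's x, y, z each as a share of 180 degrees, from -1 to 1. In form: [{"dx": .., "dy": .., "dz": .., "ax": .., "ay": .., "az": ..}, ...]. A call has 1 to 8 rows; each row is the pose to reach, as a shift and turn from the pose commanded when the call began, along the tool's axes at that moment, turning the shorter way round; what a row does not reach only later rows make up. A row lasts 1/10 s, in which the tool goes at most 50 mm and 8.59 degrees, less where a joint would pass 70% of its speed; a pose out of reach is approached as far as the arm can. A call with a number of a shift or a turn outside -1 to 1 is refused whole. A call with a gripper value outside its range is refused whole. "hand" is the opening, from -1 (shut) to 1 (fully open), set as the call begins (left out, the last holds). The fingers move at their own pace and stop on an object; the grip force is fixed at half the most. Time passes only in rows, so rows that repeat a pose let the fingers close. It gives the time, the measured TCP pose, the force and the opening at its end, in the units of the state.
- robot.read_state(): the state, without advancing time (a new reading comes with each control period).
- robot.snapshot(name): name is "scene" or "top" or "wrist"; returns a dict with "img" (400x640x3 uint8, red, green, blue), "fx", "fy", "cx", "cy" (pixels), "rvec" (rotation vector, rad) and "tvec" (3), from world to camera coordinates, as OpenCV has them. Camera axes: x right, y down, z forward; pixel columns grow to the right and rows downward; lengths in m; the calibration is good to about 2 mm. A picture is of the moment at which its call begins. There is no depth.
- robot.close_job(): hands the job in, once; it reports no verdict.
The state is a dict: "time_s": time; "q": joint angles; "joint_velocities": joint speeds; "joint_efforts": joint torques, N m; "tcp_pos": TCP position; "orientation": TCP orientation; "ft_force": force on the tool from outside, world axes, zero at the start; "moment": the same for the moment, N m; "opening": opening from 0.0 (shut) to 1.0 (fully open).
Only numpy, scipy, OpenCV 4.12 (cv2) and the standard library are available. Lean on these libraries where they do the work, as an engineer would, in place of code of your own. Each camera call takes 0.05 s, during which the arm holds its last target. There are 200 camera calls.

## Working session

There is one attempt and no reset: what is moved stays moved. The work goes in short steps, Python scripts to look and compute and a tool call to move; the robot and the scene stay as the last step left them, time stands still between calls to the robot, and variables do not carry over. Pictures are saved under pics/ and viewed, about 8 in all and at most 12, crops included, and the job is handed in when it is done.

Besides the shell and the picture viewer there is one more tool, called after "Request:" as name(argument=value, ...), one argument or row to a line, values as JSON. carry_out: Moves the arm, as the interface text tells. Shift numbers are shares of 1 m and turn numbers shares of 180 degrees, none past 1 either way. Its arguments: {"type":"object","properties":{"moves":{"type":"array","items":{"type":"object","properties":{"dx":{"type":"number","minimum":-1,"maximum":1},"dy":{"type":"number","minimum":-1,"maximum":1},"dz":{"type":"number","minimum":-1,"maximum":1},"ax":{"type":"number","minimum":-1,"maximum":1},"ay":{"type":"number","minimum":-1,"maximum":1},"az":{"type":"number","minimum":-1,"maximum":1}}}},"hand":{"type":"number"}},"required":["moves"]}

```bash
mkdir -p pics; cat > h.py <<'E'
import numpy as np, cv2
from scipy.spatial.transform import Rotation as R
from cell import robot
def snap(n,f=None):
    s=robot.snapshot(n)
    if f: cv2.imwrite('pics/'+f,s['img'][:,:,::-1])
    return s
def ray(s,u,v):
    M=R.from_rotvec(s['rvec']).as_matrix(); t=np.array(s['tvec']).ravel()
    d=M.T@np.array([(u-s['cx'])/s['fx'],(v-s['cy'])/s['fy'],1.]); return -M.T@t,d
def onz(s,u,v,z):
    c,d=ray(s,u,v); return c+d*(z-c[2])/d[2]
def proj(s,p):
    M=R.from_rotvec(s['rvec']).as_matrix(); q=M@np.array(p)+np.array(s['tvec']).ravel()
    return np.array([s['fx']*q[0]/q[2]+s['cx'],s['fy']*q[1]/q[2]+s['cy']])
def tri(s1,p1,s2,p2):
    c1,d1=ray(s1,*p1);c2,d2=ray(s2,*p2)
    d1=d1/np.linalg.norm(d1);d2=d2/np.linalg.norm(d2)
    a=np.linalg.lstsq(np.c_[d1,-d2],c2-c1,rcond=None)[0]
    x,y=c1+a[0]*d1,c2+a[1]*d2
    return (x+y)/2,np.linalg.norm(x-y)
E
python3 - <<'E'
from h import *
for n in('scene','top','wrist'):
    s=snap(n,n+'0.png'); c,d=ray(s,320,200); print(n,s['fx'],c,d)
print(robot.read_state(),robot.tips_ahead)
a=cv2.imread('pics/top0.png');print(a.shape)
E
```

```text
scene 362.86059274264534 [ 1.00111738 -0.34873806  0.95380298] [-0.48039751  0.34509069 -0.80632551]
top 390.804972757429 [0.29407386 0.01038804 1.33505295] [ 0.15583767  0.0010646  -0.98796688]
wrist 284.14617281307443 [0.15816455 0.63410975 0.37366364] [ 0.24834398 -0.08503256 -0.96495865]
{'time_s': 0.15, 'q': array([-1.21087671,  0.32165647, -0.07009483,  1.45144745,  0.02259213,
        1.37079943, -0.05685761]), 'joint_velocities': array([-0.00237698, -0.00456696,  0.00124655, -0.00387256, -0.00045997,
       -0.00141228,  0.00145023]), 'joint_efforts': array([ 3.17464207e-05, -4.94094872e+01, -3.82892210e-01, -3.14679623e+01,
        1.30546457e-02,  8.27176496e-03, -5.09288398e-06]), 'tcp_pos': array([0.22022175, 0.61111235, 0.23844594]), 'orientation': array([ 2.56967661e+00,  1.80567557e+00, -1.88490040e-03]), 'ft_force': array([ 0.0090673 ,  0.48748828, -0.56090048]), 'moment': array([-0.03662303, -0.00738742,  0.00692523]), 'opening': 0.9995017539984964} 0.008
(400, 640, 3)
```

View pics/top0.png

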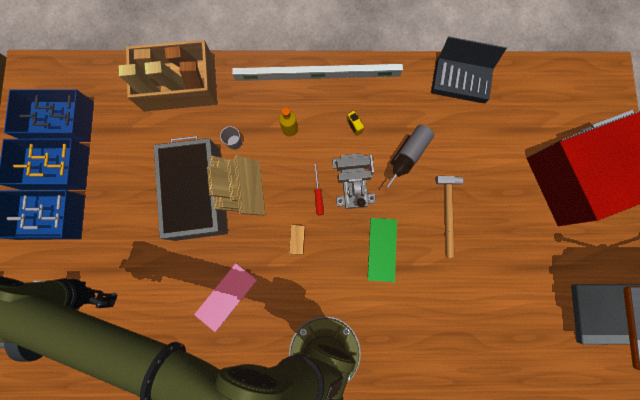

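View pics/scene0.png

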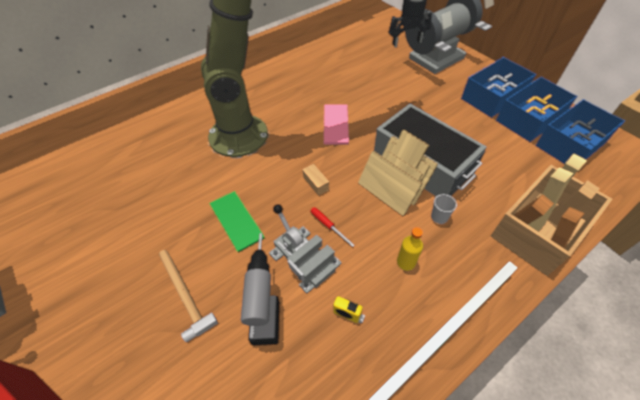

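```bash
python3 - <<'E'
from h import *
t=cv2.imread('pics/top0.png');s=cv2.imread('pics/scene0.png')
f=lambda a,x,y,w,h,k:cv2.resize(a[y:y+h,x:x+w],(w*k,h*k),interpolation=cv2.INTER_CUBIC)
A=np.hstack([f(t,150,125,130,120,3)[:, :],f(t,310,125,130,120,3)]) # 780x360
B=np.hstack([f(s,355,100,130,80+40,3),f(s,255,195,130,120,3)])
cv2.imwrite('pics/c1.png',f(t,150,125,125,120,5)); cv2.imwrite('pics/c2.png',np.vstack([f(t,325,140,60,75,4).copy() if 0 else f(t,300,135,100,75,4),f(s,255,195,100,75,4)]))
cv2.imwrite('pics/c3.png',f(s,350,110,130,115,5))
E
```

```text
(no output)
```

View pics/c1.png

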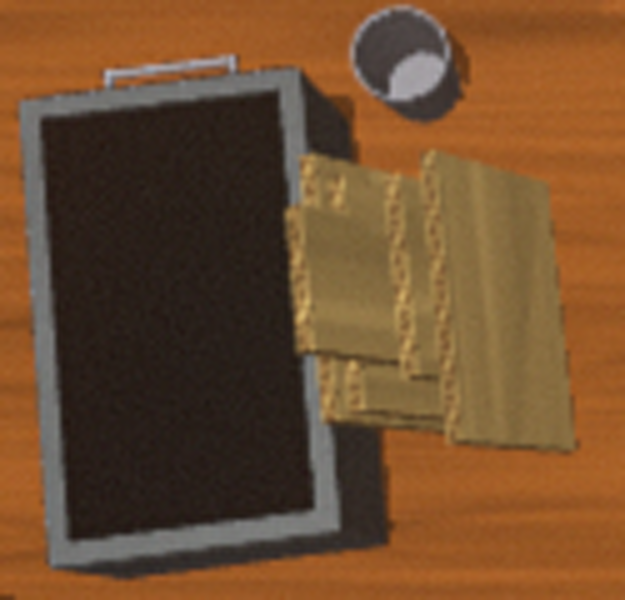

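View pics/c3.png

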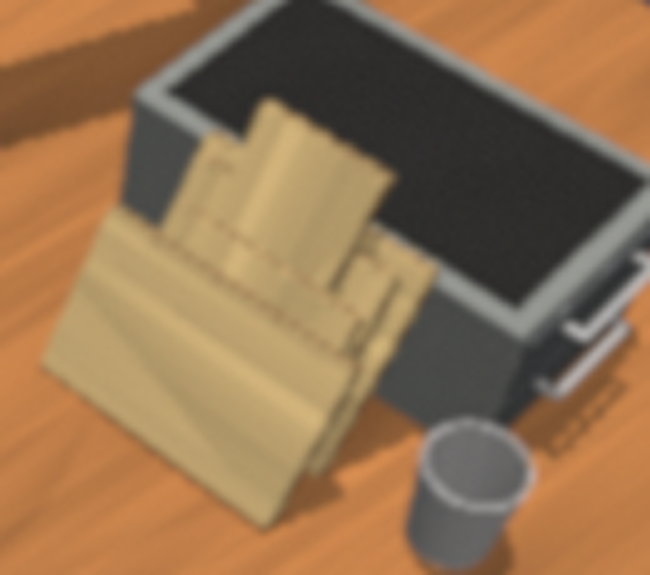

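View pics/c2.png

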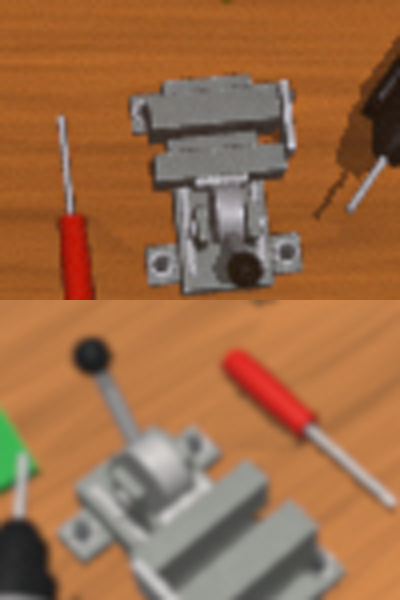

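```bash
python3 - <<'E'
from h import *
np.set_printoptions(precision=4,suppress=True)
t=snap('top');s=snap('scene')
T=lambda x,y:(x/5+149.6+.0,y/5+124.6)
T2=lambda x,y:(x/4+299.6,y/4+134.6)
S3=lambda x,y:(x/5+349.6,y/5+109.6)
S2=lambda x,y:(x/4+254.6,(y-300)/4+194.6)
print('panel top front edge',onz(t,*T(303,208),.1925),onz(t,*T(312,354),.1925))
print('back edge',onz(t,*T(288,208),.187),onz(t,*T(298,352),.187))
print('tri panel',tri(t,T(303,208),s,S3(395,178)),tri(t,T(312,354),s,S3(268,98)))
print('chest corners',[onz(t,*T(*p),.13) for p in((303,70),(340,530),(50,565),(20,100))])
print('front board top front',onz(t,*T(445,155),.112),onz(t,*T(455,442),.112))
print('b top',onz(t,*T(408,175),.1255),onz(t,*T(415,375),.1255))
print('fixed top',[onz(t,*T2(*p),.068) for p in((150,128),(278,118),(148,100),(275,88))])
print('moving top',[onz(t,*T2(*p),.068) for p in((155,153),(285,148),(155,178),(287,168))])
print('knob',tri(t,T2(243,268),s,S2(92,356)))
E
```

```text
panel top front edge [0.5774 0.3391 0.1925] [0.4889 0.3302 0.1925]
back edge [0.5787 0.3496 0.187 ] [0.4911 0.34   0.187 ]
tri panel (array([0.5812, 0.3439, 0.189 ]), np.float64(0.008938887029906918)) (array([0.4905, 0.3324, 0.1929]), np.float64(0.00554551520847278))
chest corners [array([0.6831, 0.3608, 0.13  ]), array([0.39  , 0.3261, 0.13  ]), array([0.3693, 0.5015, 0.13  ]), array([0.6633, 0.5384, 0.13  ])]
front board top front [0.6322 0.2729 0.112 ] [0.4464 0.2611 0.112 ]
b top [0.6154 0.293  0.1255] [0.4869 0.2844 0.1255]
fixed top [array([ 0.6064, -0.0454,  0.068 ]), array([ 0.6148, -0.1524,  0.068 ]), array([ 0.6303, -0.044 ,  0.068 ]), array([ 0.6406, -0.1505,  0.068 ])]
moving top [array([ 0.585 , -0.0494,  0.068 ]), array([ 0.5891, -0.1577,  0.068 ]), array([ 0.5639, -0.0492,  0.068 ]), array([ 0.5721, -0.1589,  0.068 ])]
knob (array([ 0.4753, -0.1125,  0.1511]), np.float64(0.0008025667034283853))
```

```bash
cat >> h.py <<'E'
np.set_printoptions(precision=4,suppress=True)
def go(p,Rt,st=None):
    st=st or robot.read_state(); R0=R.from_rotvec(st['orientation'])
    d=R0.inv().apply(np.array(p)-st['tcp_pos']); r=(R0.inv()*R.from_matrix(Rt)).as_rotvec()/np.pi
    print('d',d,'a',r,'rows',np.linalg.norm(d)/.05,np.linalg.norm(r)*180/8.59)
def panelR(psi,lean=27):
    a,b=np.radians([psi,lean]); y0=np.array([-np.sin(a),np.cos(a),0]);up=np.array([0,0,1.])
    px=np.array([np.cos(a),np.sin(a),0]);pz=np.sin(b)*y0+np.cos(b)*up;py=np.cos(b)*y0-np.sin(b)*up
    return px,py,pz,np.c_[py,px,-pz]
E
python3 - <<'E'
from h import *
px,py,pz,Rt=panelR(6); top=np.array([.534,.3395,.1898])
print(top+.09*pz); go(top+.09*pz,Rt)
E
```

```text
[0.5297 0.3801 0.27  ]
d [-0.1126  0.3695 -0.0311] a [-0.0338 -0.1472 -0.1407] rows 7.750870258679643 4.324545168201231
```

Request:
carry_out(
  moves=[
    {"dx":-0.113,"dy":0.37,"dz":-0.031,"ax":-0.034,"ay":-0.147,"az":-0.141},
    {"dx":-0.113,"dy":0.37,"dz":-0.031,"ax":-0.034,"ay":-0.147,"az":-0.141},
    {"dx":-0.113,"dy":0.37,"dz":-0.031,"ax":-0.034,"ay":-0.147,"az":-0.141},
    {"dx":-0.113,"dy":0.37,"dz":-0.031,"ax":-0.034,"ay":-0.147,"az":-0.141},
    {"dx":-0.113,"dy":0.37,"dz":-0.031,"ax":-0.034,"ay":-0.147,"az":-0.141},
    {"dx":-0.113,"dy":0.37,"dz":-0.031,"ax":-0.034,"ay":-0.147,"az":-0.141},
    {"dx":-0.113,"dy":0.37,"dz":-0.031,"ax":-0.034,"ay":-0.147,"az":-0.141},
    {"dx":-0.113,"dy":0.37,"dz":-0.031,"ax":-0.034,"ay":-0.147,"az":-0.141},
  ],
  hand=0.1,
)

```text
time_s: 1.05
tcp_pos: [0.5329, 0.3769, 0.2705]
orientation: [1.847, 2.047, -0.441]
ft_force: [0.5, 0.1, -0.5]
opening: 0.548
```

Request:
carry_out(
  moves=[
    {"dx":0},
    {"dx":0},
    {"dx":0},
  ],
)

```text
invalid input at $.moves[0]: expected keys dx, dy, dz, ax, ay, az
```

```bash
python3 - <<'E'
from h import *
s=snap('wrist','w1.png');st=robot.read_state();print(st)
px,py,pz,Rt=panelR(6); top=np.array([.534,.3395,.1898]);go(top+.09*pz,Rt)
for sx in(-.045,.045):
  for sy in(-.006,.006): print(proj(s,top+sx*px+sy*py))
print(ray(s,320,200))
E
```

```text
{'time_s': 1.1, 'q': array([-0.871 ,  0.5263,  0.0638,  1.182 ,  0.3302,  1.744 ,  0.8587]), 'joint_velocities': array([-0.0178, -0.0119,  0.0099,  0.0184, -0.004 ,  0.0334, -0.1064]), 'joint_efforts': array([-19.5417, -56.0845, -11.8199, -29.3331,  -1.1942,   1.5498,
         0.1403]), 'tcp_pos': array([0.5386, 0.3707, 0.2718]), 'orientation': array([ 1.8535,  2.0333, -0.4415]), 'ft_force': array([ 4.2012, -5.9023,  0.8558]), 'moment': array([ 0.1551, -0.156 ,  0.0439]), 'opening': 0.5482073089542533}
d [ 0.0099 -0.008  -0.0032] a [ 0.0005  0.0014 -0.004 ] rows 0.26218837292964536 0.09005908114120871
[315.4282 146.9816]
[330.8667 146.94  ]
[315.9902 252.9382]
[329.9164 252.9086]
(array([0.4607, 0.4309, 0.3911]), array([ 0.307 , -0.404 , -0.8617]))
```

View pics/w1.png

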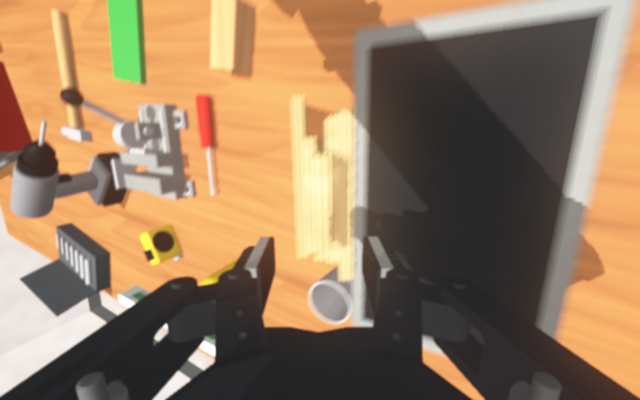

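```bash
python3 - <<'E'
from h import *
s=snap('wrist');print(robot.read_state()['tcp_pos'])
px,py,pz,Rt=panelR(6); top=np.array([.534,.3395,.1898])
for sx in(-.045,.045):
  for sy in(-.006,.006): print(proj(s,top+sx*px+sy*py))
go(top+.09*pz,Rt)
a=s['img'][85:295,275:385,::-1]
a=cv2.resize(a,None,fx=5,fy=2.8,interpolation=cv2.INTER_CUBIC)
a=cv2.createCLAHE(2,(4,4)).apply(cv2.cvtColor(a,cv2.COLOR_BGR2GRAY));cv2.imwrite('pics/w2.png',a)
E
```

```text
[0.536  0.3729 0.2713]
[323.7219 140.4026]
[339.4063 140.2009]
[324.544  248.4509]
[338.6672 248.3138]
d [ 0.0075 -0.0056 -0.0024] a [ 0.0001  0.0009 -0.0037] rows 0.19344809480708894 0.07945153411435671
```

View pics/w2.png

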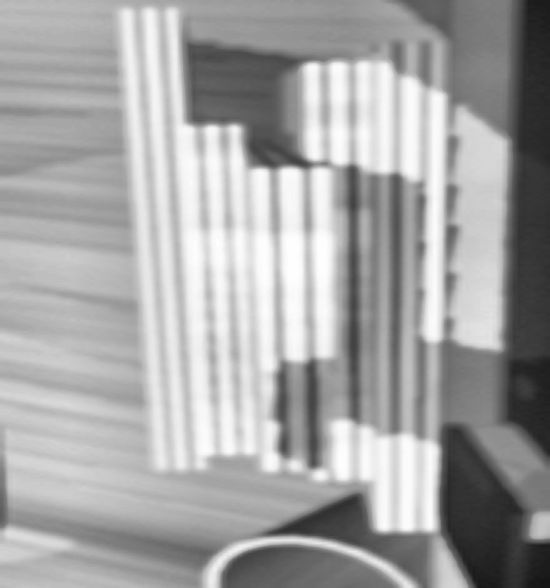

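```bash
python3 - <<'E'
from h import *
px,py,pz,Rt=panelR(6); top=np.array([.534,.3395,.1898])+.0045*px+.0015*py; print(robot.read_state()['tcp_pos'],top)
go(top+.07*pz,Rt);go(top-.033*pz,Rt)
E
```

```text
[0.536  0.3729 0.2713] [0.5383 0.3413 0.1891]
d [ 0.0091 -0.0011  0.0176] a [ 0.0001  0.0009 -0.0037] rows 0.39741701922325845 0.07945153411435671
d [ 0.0094 -0.0011  0.1206] a [ 0.0001  0.0009 -0.0037] rows 2.419728481986106 0.07945153411435671
```

Request:
carry_out(
  moves=[
    {"dx":0,"dy":0,"dz":0,"ax":0,"ay":0,"az":0},
    {"dx":0,"dy":0,"dz":0,"ax":0,"ay":0,"az":0},
    {"dx":0,"dy":0,"dz":0,"ax":0,"ay":0,"az":0},
  ],
)

```text
time_s: 1.45
tcp_pos: [0.5287, 0.3815, 0.27]
orientation: [1.842, 2.054, -0.441]
ft_force: [0.3, 0.4, -0.2]
opening: 0.555
```

```bash
python3 - <<'E'
from h import *
px,py,pz,Rt=panelR(6); top=np.array([.534,.3395,.1898])+.0045*px+.0015*py; st=robot.read_state();print(st['tcp_pos'],st['joint_velocities'],st['ft_force'])
go(top+.07*pz,Rt);go(top-.033*pz,Rt)
E
```

```text
[0.5287 0.3815 0.27  ] [-0.0017 -0.0018  0.0051 -0.0004  0.0018 -0.0009  0.0002] [ 0.27    0.3982 -0.1913]
d [0.0001 0.0054 0.0207] a [ 0.0005 -0.0006  0.0012] rows 0.42680763164510066 0.030340060501980657
d [-0.0001  0.0052  0.1237] a [ 0.0005 -0.0006  0.0012] rows 2.475287904650116 0.030340060501980657
```

Request:
carry_out(
  moves=[
    {"dx":0,"dy":0.005,"dz":0.02,"ax":0,"ay":0,"az":0},
    {"dx":0,"dy":0.005,"dz":0.04,"ax":0,"ay":0,"az":0},
    {"dx":0,"dy":0.005,"dz":0.06,"ax":0,"ay":0,"az":0},
    {"dx":0,"dy":0.005,"dz":0.08,"ax":0,"ay":0,"az":0},
    {"dx":0,"dy":0.005,"dz":0.1,"ax":0,"ay":0,"az":0},
    {"dx":0,"dy":0.005,"dz":0.115,"ax":0,"ay":0,"az":0},
    {"dx":0,"dy":0.005,"dz":0.124,"ax":0,"ay":0,"az":0},
    {"dx":0,"dy":0.005,"dz":0.124,"ax":0,"ay":0,"az":0},
  ],
)

```text
time_s: 2.25
tcp_pos: [0.5405, 0.324, 0.1588]
orientation: [1.844, 2.051, -0.444]
ft_force: [0.4, -0.3, 0.3]
opening: 0.547
```

```bash
python3 - <<'E'
from h import *
s=snap('wrist');st=robot.read_state();print(st['tcp_pos'],st['ft_force'])
t=snap('scene')
a=cv2.resize(s['img'][80:330,200:440,::-1],None,fx=2.3,fy=2.3,interpolation=cv2.INTER_CUBIC)
cv2.imwrite('pics/w3.png',a)
E
```

```text
[0.5409 0.3248 0.1597] [-0.4532 -0.2565  0.9165]
```

View pics/w3.png

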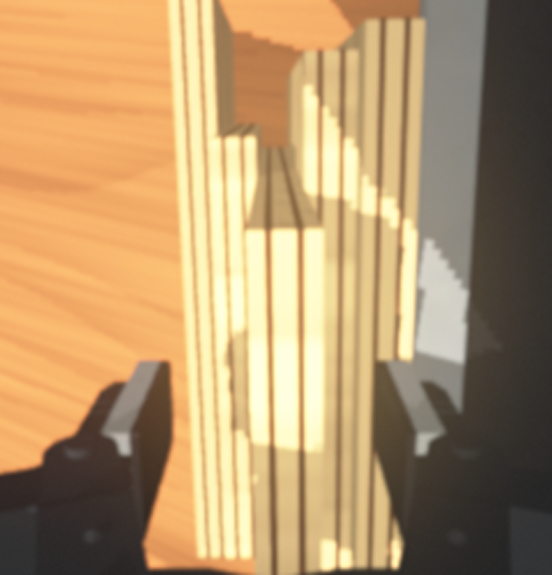

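```bash
python3 - <<'E'
from h import *
px,py,pz,Rt=panelR(6); top=np.array([.534,.3395,.1898])+.0045*px+.0015*py
s=snap('wrist');st=robot.read_state();T=R.from_rotvec(st['orientation']).as_matrix()
print(st['tcp_pos'],st['joint_velocities'].max())
for u,v in((247,228),(322,228)):
    c,d=ray(s,200+u/2.3-.2,80+v/2.3-.2)
    p=c+d*(pz@(top-c))/(pz@d); print(p,'tool',T.T@(p-st['tcp_pos']))
E
```

```text
[0.5413 0.3255 0.1607] 0.0015580043561455664
[0.4939 0.3313 0.1918] tool [-0.0045 -0.0465 -0.0327]
[0.4928 0.3418 0.1864] tool [ 0.0074 -0.0464 -0.0327]
```

Request:
carry_out(
  moves=[
    {"dx":0.0015,"dy":0,"dz":0,"ax":0,"ay":0,"az":0},
    {"dx":0.0015,"dy":0,"dz":0,"ax":0,"ay":0,"az":0},
  ],
)

```text
time_s: 2.6
tcp_pos: [0.541, 0.3267, 0.1596]
orientation: [1.844, 2.051, -0.439]
ft_force: [0.4, 0.7, 0.1]
opening: 0.549
```

Request:
carry_out(
  moves=[
    {"dx":0,"dy":0,"dz":0,"ax":0,"ay":0,"az":0},
    {"dx":0,"dy":0,"dz":0,"ax":0,"ay":0,"az":0},
    {"dx":0,"dy":0,"dz":0,"ax":0,"ay":0,"az":0},
    {"dx":0,"dy":0,"dz":0,"ax":0,"ay":0,"az":0},
    {"dx":0,"dy":0,"dz":0,"ax":0,"ay":0,"az":0},
    {"dx":0,"dy":0,"dz":0,"ax":0,"ay":0,"az":0},
    {"dx":0,"dy":0,"dz":0,"ax":0,"ay":0,"az":0},
    {"dx":0,"dy":0,"dz":0,"ax":0,"ay":0,"az":0},
  ],
  hand=-1,
)

```text
time_s: 3.4
tcp_pos: [0.541, 0.3258, 0.1593]
orientation: [1.845, 2.05, -0.441]
ft_force: [0.4, 0.8, 2.1]
opening: 0.13
```

Request:
carry_out(
  moves=[
    {"dx":0,"dy":0,"dz":-0.005,"ax":0,"ay":0,"az":0},
    {"dx":0,"dy":0,"dz":-0.015,"ax":0,"ay":0,"az":0},
    {"dx":0,"dy":0,"dz":-0.03,"ax":0,"ay":0,"az":0},
    {"dx":0,"dy":0,"dz":-0.045,"ax":0,"ay":0,"az":0},
    {"dx":0,"dy":0,"dz":-0.06,"ax":0,"ay":0,"az":0},
    {"dx":0,"dy":0,"dz":-0.075,"ax":0,"ay":0,"az":0},
    {"dx":0,"dy":0,"dz":-0.09,"ax":0,"ay":0,"az":0},
    {"dx":0,"dy":0,"dz":-0.105,"ax":0,"ay":0,"az":0},
  ],
)

```text
time_s: 4.2
tcp_pos: [0.5358, 0.374, 0.2542]
orientation: [1.845, 2.051, -0.44]
ft_force: [-0.3, -1.4, -3.1]
opening: 0.135
```

Request:
carry_out(
  moves=[
    {"dx":0,"dy":0,"dz":-0.015,"ax":0,"ay":0,"az":0},
    {"dx":0,"dy":0,"dz":-0.03,"ax":0,"ay":0,"az":0},
    {"dx":0,"dy":0,"dz":-0.045,"ax":0,"ay":0,"az":0},
    {"dx":0,"dy":0,"dz":-0.06,"ax":0,"ay":0,"az":0},
    {"dx":0,"dy":0,"dz":-0.075,"ax":0,"ay":0,"az":0},
    {"dx":0,"dy":0,"dz":-0.085,"ax":0,"ay":0,"az":0},
    {"dx":0,"dy":0,"dz":-0.09,"ax":0,"ay":0,"az":0},
    {"dx":0,"dy":0,"dz":-0.09,"ax":0,"ay":0,"az":0},
  ],
)

```text
time_s: 5.0
tcp_pos: [0.5315, 0.4143, 0.3336]
orientation: [1.845, 2.051, -0.439]
ft_force: [0.4, -0.6, -1.8]
opening: 0.13
```

```bash
python3 - <<'E'
from h import *
s=snap('scene');t=snap('top');st=robot.read_state();print(st['tcp_pos'],st['q'],st['ft_force'],st['opening'])
f=lambda a,x,y,w,h,k:cv2.resize(a[y:y+h,x:x+w,::-1],(w*k,h*k),interpolation=cv2.INTER_CUBIC)
cv2.imwrite('pics/d1.png',np.hstack([f(s['img'],340,60,130,165,3),f(t['img'],150,110,130,165,3)]))
E
```

```text
[0.5315 0.4135 0.3325] [-0.904   0.5787  0.0564  0.9839  0.3261  1.8937  0.8795] [-0.2526  0.3514 -1.6374] 0.12859449516588467
```

View pics/d1.png

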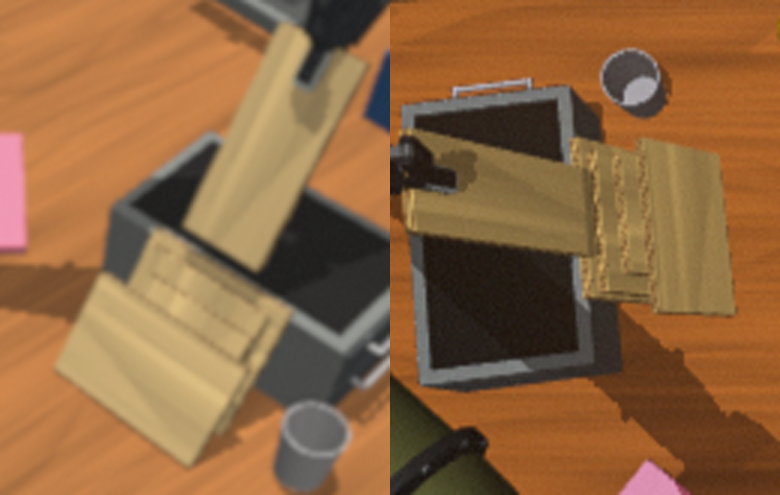

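```bash
cat >> h.py <<'E'
def viseT(x,y,z,o=(.6095,-.103),psi=4):
    a=np.radians(psi); ex=np.array([np.cos(a),np.sin(a),0]);ey=np.array([-np.sin(a),np.cos(a),0])
    return np.array([*o,0])+x*ex+y*ey+np.array([0,0,z]), np.c_[ex,-ey,[0,0,-1]]
E
python3 - <<'E'
from h import *
st=robot.read_state();T=R.from_rotvec(st['orientation'])
print('up .07',T.inv().apply([0,0,.07]))
go(*viseT(-.0105,-.002,.345))
E
```

```text
up .07 [-0.0317  0.     -0.0624]
d [-0.4722  0.0126  0.2261] a [0.1201 0.1158 0.501 ] rows 10.474925404006745 11.065562471984814
```

Request:
carry_out(
  moves=[
    {"dx":-0.016,"dy":0,"dz":-0.031,"ax":0,"ay":0,"az":0},
    {"dx":-0.032,"dy":0,"dz":-0.062,"ax":0,"ay":0,"az":0},
    {"dx":-0.07,"dy":0.002,"dz":-0.04,"ax":0.01,"ay":0.01,"az":0.04},
    {"dx":-0.11,"dy":0.003,"dz":-0.01,"ax":0.02,"ay":0.02,"az":0.085},
    {"dx":-0.15,"dy":0.004,"dz":0.025,"ax":0.03,"ay":0.03,"az":0.13},
    {"dx":-0.19,"dy":0.005,"dz":0.05,"ax":0.04,"ay":0.04,"az":0.175},
    {"dx":-0.23,"dy":0.006,"dz":0.075,"ax":0.05,"ay":0.05,"az":0.22},
    {"dx":-0.27,"dy":0.007,"dz":0.1,"ax":0.06,"ay":0.06,"az":0.26},
  ],
)

```text
time_s: 5.9
tcp_pos: [0.5682, 0.127, 0.3654]
orientation: [2.698, 1.182, -0.235]
ft_force: [0.5, 0.4, -1.4]
opening: 0.136
```

```bash
python3 - <<'E'
from h import *
st=robot.read_state();print(st['tcp_pos'],st['q'],st['opening'])
go(*viseT(-.0105,-.002,.345))
E
```

```text
[0.5682 0.127  0.3654] [-0.5967  0.2492  0.2732  1.3243  0.1337  1.7193  0.5097] 0.13584865156514409
d [-0.1399  0.1756  0.0717] a [0.059  0.0539 0.2395] rows 4.714156504899192 5.290059282987722
```

Request:
carry_out(
  moves=[
    {"dx":-0.02,"dy":0.025,"dz":0.01,"ax":0.008,"ay":0.008,"az":0.034},
    {"dx":-0.04,"dy":0.05,"dz":0.02,"ax":0.016,"ay":0.015,"az":0.068},
    {"dx":-0.06,"dy":0.075,"dz":0.03,"ax":0.025,"ay":0.023,"az":0.1},
    {"dx":-0.08,"dy":0.1,"dz":0.04,"ax":0.034,"ay":0.031,"az":0.137},
    {"dx":-0.1,"dy":0.125,"dz":0.05,"ax":0.042,"ay":0.038,"az":0.17},
    {"dx":-0.12,"dy":0.15,"dz":0.06,"ax":0.05,"ay":0.046,"az":0.205},
    {"dx":-0.135,"dy":0.17,"dz":0.07,"ax":0.058,"ay":0.053,"az":0.235},
    {"dx":-0.14,"dy":0.176,"dz":0.072,"ax":0.059,"ay":0.054,"az":0.24},
  ],
)

```text
time_s: 6.7
tcp_pos: [0.5994, -0.1095, 0.3449]
orientation: [3.137, 0.101, -0.003]
ft_force: [-0.6, -1.0, -2.9]
opening: 0.133
```

Request:
carry_out(
  moves=[
    {"dx":0,"dy":0,"dz":0,"ax":0,"ay":0,"az":0},
    {"dx":0,"dy":0,"dz":0,"ax":0,"ay":0,"az":0},
    {"dx":0,"dy":0,"dz":0,"ax":0,"ay":0,"az":0},
    {"dx":0,"dy":0,"dz":0,"ax":0,"ay":0,"az":0},
  ],
)

```text
time_s: 7.1
tcp_pos: [0.6017, -0.1009, 0.3456]
orientation: [3.139, 0.123, -0.0]
ft_force: [0.2, 0.0, -1.6]
opening: 0.131
```

```bash
python3 - <<'E'
from h import *
st=robot.read_state();print(st['tcp_pos'],st['q'],st['opening'])
go(*viseT(-.0105,-.002,.345))
s=snap('wrist','w4.png')
a=cv2.resize(s['img'][:,120:520,::-1],None,fx=1.5,fy=1.5,interpolation=cv2.INTER_CUBIC); cv2.imwrite('pics/w4c.png',a)
for p in((0,.055),(-.021,.055),(0,-.055),(-.021,-.055),(.03,.055)): print(p,(proj(s,viseT(*p,.068)[0])-[120,0])*1.5)
E
```

```text
[ 0.6017 -0.1009  0.3456] [-0.2917  0.2188  0.5048  1.3977 -0.1048  1.5519  0.2834] 0.1313274519212538
d [-0.0029  0.0046  0.0006] a [0.0001 0.0001 0.0027] rows 0.10944001998961561 0.05767264705501078
(0, 0.055) [304.7014 200.1866]
(-0.021, 0.055) [282.4326 199.9898]
(0, -0.055) [303.2686 311.8687]
(-0.021, -0.055) [282.5106 311.7001]
(0.03, 0.055) [336.5029 200.4675]
```

View pics/w4c.png

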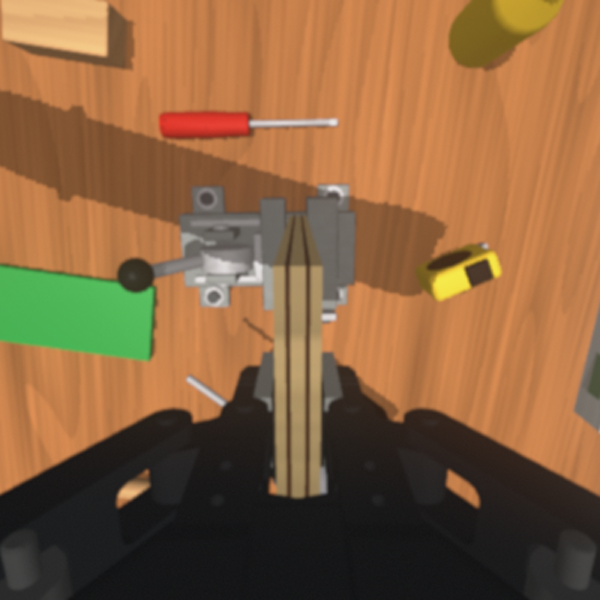

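```bash
python3 - <<'E'
from h import *
s=snap('wrist');g=cv2.cvtColor(s['img'],cv2.COLOR_RGB2GRAY).astype(int)
print('cols',list(range(290,352)))
for y in(134,136,138,140): print(y,g[y,290:352].tolist())
for y in(145,155,165,175,185,195): print(y,g[y,288:302].tolist(),g[y,336:352].tolist())
print('vert x=330..338', g[126:140,332].tolist(), g[126:140,300].tolist())
for z in(.068,): print([proj(s,viseT(x,y,z)[0]) for x,y in((-.045,.055),(-.045,-.055),(-.021,.055),(0,.055),(.03,.055),(.03,-.055))])
st=robot.read_state();px=R.from_rotvec(st['orientation'])
for dx in(-.006,.006): print('panel low near corner',proj(s,st['tcp_pos']+px.apply([dx,-.0464,.177])),proj(s,st['tcp_pos']+px.apply([dx,-.0464,-.033])))
E
```

```text
cols [290, 291, 292, 293, 294, 295, 296, 297, 298, 299, 300, 301, 302, 303, 304, 305, 306, 307, 308, 309, 310, 311, 312, 313, 314, 315, 316, 317, 318, 319, 320, 321, 322, 323, 324, 325, 326, 327, 328, 329, 330, 331, 332, 333, 334, 335, 336, 337, 338, 339, 340, 341, 342, 343, 344, 345, 346, 347, 348, 349, 350, 351]
134 [93, 92, 93, 95, 101, 104, 103, 103, 103, 103, 104, 104, 104, 104, 106, 105, 106, 105, 102, 93, 89, 93, 96, 96, 92, 91, 91, 95, 96, 95, 93, 92, 90, 86, 86, 95, 103, 105, 105, 105, 104, 104, 104, 104, 105, 105, 105, 104, 105, 105, 106, 106, 106, 105, 104, 111, 127, 132, 125, 115, 111, 108]
136 [92, 93, 93, 95, 100, 104, 104, 104, 104, 105, 105, 105, 105, 105, 105, 106, 106, 106, 102, 92, 87, 92, 97, 96, 92, 90, 92, 95, 96, 94, 93, 91, 90, 85, 85, 95, 103, 104, 104, 104, 105, 105, 106, 106, 105, 106, 106, 107, 107, 107, 106, 106, 106, 104, 105, 111, 121, 119, 114, 110, 110, 107]
138 [93, 93, 94, 94, 101, 104, 104, 104, 103, 104, 105, 105, 104, 105, 105, 105, 105, 104, 102, 93, 87, 92, 96, 96, 92, 91, 92, 95, 96, 94, 92, 91, 91, 86, 85, 94, 102, 104, 104, 104, 105, 105, 10
[... 1058 characters left out ...]
 166, 166, 166, 163] [107, 105, 105, 104, 105, 105, 105, 104, 100, 99, 104, 106, 106, 106, 105, 105]
195 [137, 139, 140, 142, 143, 143, 138, 139, 154, 167, 169, 168, 168, 164] [106, 104, 104, 104, 104, 105, 104, 101, 98, 115, 160, 191, 188, 173, 160, 149]
vert x=330..338 [106, 102, 101, 98, 90, 89, 96, 103, 104, 105, 106, 105, 106, 105] [97, 96, 97, 95, 92, 87, 89, 98, 104, 105, 105, 104, 105, 105]
[array([291.3175, 132.8806]), array([292.5678, 207.4049]), array([308.2925, 133.0197]), array([323.1411, 133.1413]), array([344.3464, 133.315 ]), array([341.9964, 207.7755])]
panel low near corner [311.5535 142.9782] [298.8885 182.2275]
panel low near corner [322.671  142.9848] [331.5998 182.2433]
```

```bash
sed -i 's/o=(.6095,-.103),psi=4/o=(.6123,-.1013),psi=5.5/' h.py; python3 - <<'E'
from h import *
print(robot.read_state()['tcp_pos']);go(*viseT(-.0105,-.003,.265));go(*viseT(-.0105,-.003,.21))
E
```

```text
[ 0.6016 -0.1017  0.3457]
d [0.0003 0.0035 0.0807] a [ 0.0002  0.     -0.006 ] rows 1.6146811293455332 0.12554845920847166
d [0.0003 0.0035 0.1357] a [ 0.0002  0.     -0.006 ] rows 2.714027867780536 0.12554845920847166
```

Request:
carry_out(
  moves=[
    {"dx":0,"dy":0.0035,"dz":0.02,"ax":0,"ay":0,"az":-0.006},
    {"dx":0,"dy":0.0035,"dz":0.04,"ax":0,"ay":0,"az":-0.006},
    {"dx":0,"dy":0.0035,"dz":0.06,"ax":0,"ay":0,"az":-0.006},
    {"dx":0,"dy":0.0035,"dz":0.075,"ax":0,"ay":0,"az":-0.006},
    {"dx":0,"dy":0.0035,"dz":0.08,"ax":0,"ay":0,"az":-0.006},
    {"dx":0,"dy":0.0035,"dz":0.08,"ax":0,"ay":0,"az":-0.006},
    {"dx":0,"dy":0.0035,"dz":0.08,"ax":0,"ay":0,"az":-0.006},
  ],
)

```text
time_s: 7.9
tcp_pos: [0.6023, -0.1066, 0.2667]
orientation: [3.137, 0.148, 0.002]
ft_force: [0.3, -0.3, -1.5]
opening: 0.129
```

```bash
python3 - <<'E'
from h import *
s=snap('wrist');t=snap('scene');st=robot.read_state();print(st['tcp_pos'],st['ft_force'])
f=lambda a,x,y,w,h,k:cv2.resize(a[y:y+h,x:x+w,::-1],(w*k,h*k),interpolation=cv2.INTER_CUBIC)
cv2.imwrite('pics/v1.png',np.hstack([f(s['img'],260,100,130,150,3),f(t['img'],240,150,130,150,3)]))
go(*viseT(-.0105,-.003,.21))
E
```

```text
[ 0.6023 -0.1067  0.2669] [ 0.0083  0.059  -1.4205]
d [-0.0002 -0.0015  0.0569] a [ 0.0004 -0.0006 -0.0007] rows 1.1386517142964885 0.021202952956963696
```

View pics/v1.png

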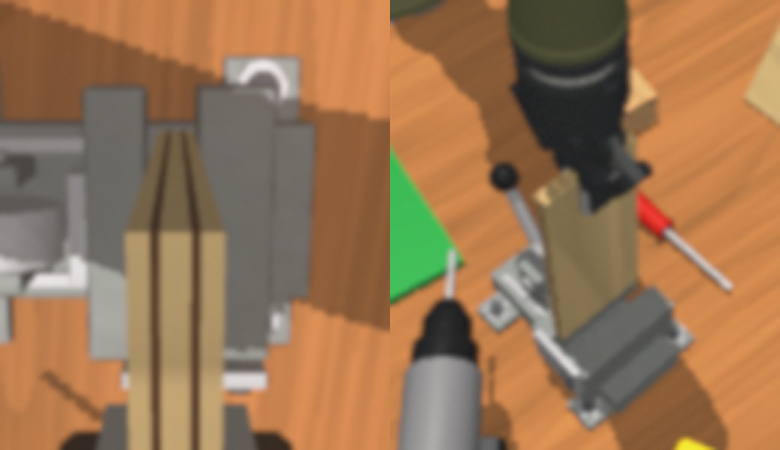

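Request:
carry_out(
  moves=[
    {"dx":-0.0015,"dy":-0.0015,"dz":0,"ax":0,"ay":0,"az":0},
    {"dx":-0.0015,"dy":-0.0015,"dz":0.01,"ax":0,"ay":0,"az":0},
    {"dx":-0.0015,"dy":-0.0015,"dz":0.02,"ax":0,"ay":0,"az":0},
    {"dx":-0.0015,"dy":-0.0015,"dz":0.03,"ax":0,"ay":0,"az":0},
    {"dx":-0.0015,"dy":-0.0015,"dz":0.04,"ax":0,"ay":0,"az":0},
    {"dx":-0.0015,"dy":-0.0015,"dz":0.048,"ax":0,"ay":0,"az":0},
    {"dx":-0.0015,"dy":-0.0015,"dz":0.05,"ax":0,"ay":0,"az":0},
    {"dx":-0.0015,"dy":-0.0015,"dz":0.05,"ax":0,"ay":0,"az":0},
  ],
)

```text
time_s: 8.8
tcp_pos: [0.5999, -0.1052, 0.2152]
orientation: [3.137, 0.147, -0.001]
ft_force: [-0.7, 0.3, -2.5]
opening: 0.133
```

Request:
carry_out(
  moves=[
    {"dx":0,"dy":0,"dz":0.002,"ax":0,"ay":0,"az":0},
    {"dx":0,"dy":0,"dz":0.004,"ax":0,"ay":0,"az":0},
    {"dx":0,"dy":0,"dz":0.006,"ax":0,"ay":0,"az":0},
    {"dx":0,"dy":0,"dz":0.006,"ax":0,"ay":0,"az":0},
  ],
)

```text
time_s: 9.2
tcp_pos: [0.6, -0.1052, 0.2095]
orientation: [3.137, 0.147, -0.0]
ft_force: [0.1, -0.1, -1.5]
opening: 0.132
```

Request:
carry_out(
  moves=[
    {"dx":0,"dy":0,"dz":0.0015,"ax":0,"ay":0,"az":0},
    {"dx":0,"dy":0,"dz":0.003,"ax":0,"ay":0,"az":0},
    {"dx":0,"dy":0,"dz":0.003,"ax":0,"ay":0,"az":0},
  ],
)

```text
time_s: 9.5
tcp_pos: [0.5999, -0.1052, 0.2064]
orientation: [3.137, 0.147, -0.001]
ft_force: [-0.7, 0.4, -1.8]
opening: 0.132
```

Request:
carry_out(
  moves=[
    {"dx":0,"dy":0,"dz":0.001,"ax":0,"ay":0,"az":0},
    {"dx":0,"dy":0,"dz":0.002,"ax":0,"ay":0,"az":0},
    {"dx":0,"dy":0,"dz":0.002,"ax":0,"ay":0,"az":0},
  ],
)

```text
time_s: 9.8
tcp_pos: [0.6, -0.1052, 0.2045]
orientation: [3.137, 0.147, -0.0]
ft_force: [0.1, 0.3, -2.3]
opening: 0.133
```

Request:
carry_out(
  moves=[
    {"dx":0,"dy":0,"dz":0.0005,"ax":0,"ay":0,"az":0},
    {"dx":0,"dy":0,"dz":0.001,"ax":0,"ay":0,"az":0},
    {"dx":0,"dy":0,"dz":0.0015,"ax":0,"ay":0,"az":0},
    {"dx":0,"dy":0,"dz":0.0015,"ax":0,"ay":0,"az":0},
  ],
)

```text
time_s: 10.2
tcp_pos: [0.6004, -0.1056, 0.2042]
orientation: [3.137, 0.147, 0.002]
ft_force: [-0.6, -0.2, 5.5]
opening: 0.135
```

Request:
carry_out(
  moves=[
    {"dx":0,"dy":0,"dz":0.0005,"ax":0,"ay":0,"az":0},
    {"dx":0,"dy":0,"dz":0.001,"ax":0,"ay":0,"az":0},
    {"dx":0,"dy":0,"dz":0.0015,"ax":0,"ay":0,"az":0},
    {"dx":0,"dy":0,"dz":0.0015,"ax":0,"ay":0,"az":0},
  ],
)

```text
time_s: 10.6
tcp_pos: [0.6006, -0.1059, 0.2041]
orientation: [3.137, 0.147, 0.004]
ft_force: [-3.1, -1.4, 10.7]
opening: 0.134
```

Request:
carry_out(
  moves=[
    {"dx":0,"dy":0.001,"dz":-0.002,"ax":0,"ay":0,"az":0},
    {"dx":0,"dy":0.002,"dz":-0.002,"ax":0,"ay":0,"az":0},
    {"dx":0,"dy":0.003,"dz":-0.002,"ax":0,"ay":0,"az":0},
    {"dx":0,"dy":0.004,"dz":-0.002,"ax":0,"ay":0,"az":0},
    {"dx":0,"dy":0.004,"dz":-0.002,"ax":0,"ay":0,"az":0},
  ],
)

```text
time_s: 11.1
tcp_pos: [0.6008, -0.1082, 0.2038]
orientation: [-3.137, -0.148, -0.001]
ft_force: [-0.8, 1.8, 4.8]
opening: 0.134
```

Request:
carry_out(
  moves=[
    {"dx":0,"dy":0.001,"dz":0,"ax":0,"ay":0,"az":0},
    {"dx":0,"dy":0.002,"dz":0,"ax":0,"ay":0,"az":0},
    {"dx":0,"dy":0.0025,"dz":0,"ax":0,"ay":0,"az":0},
    {"dx":0,"dy":0.0025,"dz":0,"ax":0,"ay":0,"az":0},
  ],
)

```text
time_s: 11.5
tcp_pos: [0.601, -0.1114, 0.2039]
orientation: [3.138, 0.147, 0.001]
ft_force: [-0.3, 3.5, 6.0]
opening: 0.13
```

Request:
carry_out(
  moves=[
    {"dx":0,"dy":0.001,"dz":0,"ax":0,"ay":0,"az":0},
    {"dx":0,"dy":0.0015,"dz":0,"ax":0,"ay":0,"az":0},
    {"dx":0,"dy":0.002,"dz":0,"ax":0,"ay":0,"az":0},
    {"dx":0,"dy":0.002,"dz":0,"ax":0,"ay":0,"az":0},
  ],
)

```text
time_s: 11.9
tcp_pos: [0.6011, -0.1135, 0.2038]
orientation: [3.138, 0.147, 0.001]
ft_force: [0.0, 2.8, 5.0]
opening: 0.136
```

Request:
carry_out(
  moves=[
    {"dx":0,"dy":0.001,"dz":0,"ax":0,"ay":0,"az":0},
    {"dx":0,"dy":0.0015,"dz":0,"ax":0,"ay":0,"az":0},
    {"dx":0,"dy":0.002,"dz":0,"ax":0,"ay":0,"az":0},
    {"dx":0,"dy":0.002,"dz":0,"ax":0,"ay":0,"az":0},
  ],
)

```text
time_s: 12.3
tcp_pos: [0.6013, -0.1143, 0.2038]
orientation: [-3.137, -0.149, -0.001]
ft_force: [0.3, 5.2, 5.6]
opening: 0.135
```

Request:
carry_out(
  moves=[
    {"dx":0,"dy":0.001,"dz":0,"ax":0,"ay":0,"az":0},
    {"dx":0,"dy":0.0015,"dz":0,"ax":0,"ay":0,"az":0},
    {"dx":0,"dy":0.0015,"dz":0,"ax":0,"ay":0,"az":0},
  ],
)

```text
time_s: 12.6
tcp_pos: [0.6014, -0.1149, 0.2039]
orientation: [-3.136, -0.15, -0.0]
ft_force: [-0.4, 6.8, 6.8]
opening: 0.131
```

```bash
python3 - <<'E'
from h import *
st=robot.read_state();print(st['time_s'],st['tcp_pos'],st['ft_force'],st['moment'],R.from_rotvec(st['orientation']).as_matrix())
E
```

```text
12.6 [ 0.6014 -0.1149  0.2039] [-0.4052  6.7831  6.7948] [ 1.9261  0.3193 -0.0534] [[ 0.9955  0.0952  0.0001]
 [ 0.0952 -0.9955  0.0022]
 [ 0.0003 -0.0021 -1.    ]]
```

Request:
carry_out(
  moves=[
    {"dx":0,"dy":-0.0008,"dz":-0.0005,"ax":0,"ay":0,"az":0},
    {"dx":0,"dy":-0.0008,"dz":-0.0005,"ax":0,"ay":0,"az":0},
    {"dx":0,"dy":-0.0008,"dz":-0.0005,"ax":0,"ay":0,"az":0},
  ],
)

```text
time_s: 12.9
tcp_pos: [0.6013, -0.1149, 0.2039]
orientation: [-3.137, -0.149, -0.0]
ft_force: [0.2, 5.9, 3.2]
opening: 0.131
```

Request:
carry_out(
  moves=[
    {"dx":0,"dy":0,"dz":0,"ax":0,"ay":0,"az":0},
    {"dx":0,"dy":0,"dz":0,"ax":0,"ay":0,"az":0},
    {"dx":0,"dy":0,"dz":0,"ax":0,"ay":0,"az":0},
    {"dx":0,"dy":0,"dz":0,"ax":0,"ay":0,"az":0},
    {"dx":0,"dy":0,"dz":0,"ax":0,"ay":0,"az":0},
  ],
  hand=0.1,
)

```text
time_s: 13.4
tcp_pos: [0.601, -0.1169, 0.204]
orientation: [3.137, 0.146, -0.0]
ft_force: [-0.5, -0.4, 0.6]
opening: 0.545
```

```bash
python3 - <<'E'
from h import *
st=robot.read_state();print(st['time_s'],st['tcp_pos'],st['ft_force'],st['opening'])
s=snap('wrist');t=snap('scene')
f=lambda a,x,y,w,h,k:cv2.resize(a[y:y+h,x:x+w,::-1],(w*k,h*k),interpolation=cv2.INTER_CUBIC)
cv2.imwrite('pics/v2.png',np.hstack([f(s['img'],230,100,180,200,2),f(t['img'],240,150,130,133,3)[:400]]))
E
```

```text
13.4 [ 0.601  -0.1169  0.204 ] [-0.4559 -0.4339  0.5823] 0.5452653660764716Traceback (most recent call last):
  File "<stdin>", line 5, in <module>
    return _nx.concatenate(arrs, 1, dtype=dtype, casting=casting)
           ~~~~~~~~~~~~~~~^^^^^^^^^^^^^^^^^^^^^^^^^^^^^^^^^^^^^^^
ValueError: all the input array dimensions except for the concatenation axis must match exactly, but along dimension 0, the array at index 0 has size 400 and the array at index 1 has size 399
```

Request:
carry_out(
  moves=[
    {"dx":0,"dy":0,"dz":-0.01,"ax":0,"ay":0,"az":0},
    {"dx":0,"dy":0,"dz":-0.025,"ax":0,"ay":0,"az":0},
    {"dx":0,"dy":0,"dz":-0.05,"ax":0,"ay":0,"az":0},
    {"dx":0,"dy":0,"dz":-0.08,"ax":0,"ay":0,"az":0},
    {"dx":0,"dy":0,"dz":-0.11,"ax":0,"ay":0,"az":0},
    {"dx":0,"dy":0,"dz":-0.14,"ax":0,"ay":0,"az":0},
    {"dx":0,"dy":0,"dz":-0.14,"ax":0,"ay":0,"az":0},
  ],
)

```text
time_s: 14.2
tcp_pos: [0.603, -0.1171, 0.351]
orientation: [3.136, 0.147, 0.016]
ft_force: [0.5, 0.1, 0.8]
opening: 0.553
```

```bash
python3 - <<'E'
from h import *
st=robot.read_state();print(st['time_s'],st['tcp_pos'],st['q'])
p,Rv=viseT(-.137,0,.27); ex,ey=Rv[:,0],-Rv[:,1]
Rk=np.c_[ey,ex,[0,0,-1]]
go(p,Rk); go(p,np.c_[-ey,-ex,[0,0,-1]])
E
```

```text
14.2 [ 0.603  -0.1171  0.351 ] [-0.2711  0.2203  0.5131  1.3865 -0.1081  1.5521  0.3261]
d [-0.1271 -0.0148  0.0796] a [ 0.0032 -0.0018 -0.5008] rows 3.01386038096887 10.49339596273601
d [-0.1271 -0.0148  0.0796] a [-0.0018 -0.0032  0.4992] rows 3.01386038096887 10.461559058718214
```

Request:
carry_out(
  moves=[
    {"dx":-0.03,"dy":-0.003,"dz":0.005,"ax":0,"ay":0,"az":-0.045},
    {"dx":-0.06,"dy":-0.006,"dz":0.01,"ax":0,"ay":0,"az":-0.09},
    {"dx":-0.09,"dy":-0.01,"dz":0.03,"ax":0,"ay":0,"az":-0.135},
    {"dx":-0.12,"dy":-0.015,"dz":0.05,"ax":0.001,"ay":0,"az":-0.18},
    {"dx":-0.127,"dy":-0.015,"dz":0.07,"ax":0.002,"ay":0,"az":-0.225},
    {"dx":-0.127,"dy":-0.015,"dz":0.08,"ax":0.002,"ay":-0.001,"az":-0.27},
    {"dx":-0.127,"dy":-0.015,"dz":0.08,"ax":0.002,"ay":-0.001,"az":-0.315},
    {"dx":-0.127,"dy":-0.015,"dz":0.08,"ax":0.002,"ay":-0.001,"az":-0.36},
  ],
)

```text
time_s: 15.0
tcp_pos: [0.473, -0.1134, 0.2646]
orientation: [-2.562, -1.81, 0.005]
ft_force: [0.1, 0.3, 0.8]
opening: 0.549
```

Request:
carry_out(
  moves=[
    {"dx":0,"dy":0,"dz":0,"ax":0,"ay":0,"az":-0.045},
    {"dx":0,"dy":0,"dz":0,"ax":0,"ay":0,"az":-0.09},
    {"dx":0,"dy":0,"dz":0,"ax":0,"ay":0,"az":-0.135},
    {"dx":0,"dy":0,"dz":0,"ax":0,"ay":0,"az":-0.14},
    {"dx":0,"dy":0,"dz":0,"ax":0,"ay":0,"az":-0.14},
    {"dx":0,"dy":0,"dz":0,"ax":0,"ay":0,"az":-0.14},
    {"dx":0,"dy":0,"dz":0,"ax":0,"ay":0,"az":-0.14},
  ],
)

```text
time_s: 15.7
tcp_pos: [0.4733, -0.1133, 0.2643]
orientation: [-2.113, -2.317, 0.004]
ft_force: [-0.5, 0.3, 0.6]
opening: 0.549
```

```bash
python3 - <<'E'
from h import *
st=robot.read_state();print(st['time_s'],st['tcp_pos'],st['q'])
p,Rv=viseT(-.137,0,.27); ex,ey=Rv[:,0],-Rv[:,1]
go(p,np.c_[ey,ex,[0,0,-1]])
obs=[]
for n in('wrist','scene','top'):
    s=snap(n,n+'k.png'); u0=proj(s,[.477,-.113,.151]); a=s['img'].max(2)
    m=np.zeros_like(a); cv2.circle(m,tuple(int(v) for v in u0),26 if n=='wrist' else 12,255,-1)
    m=((a<45)&(m>0)).astype(np.uint8); k,l,stt,c=cv2.connectedComponentsWithStats(m)
    print(n,u0,[(stt[i].tolist(),c[i]) for i in range(1,k) if stt[i,4]>15])
E
```

```text
15.7 [ 0.4733 -0.1133  0.2643] [-0.3205 -0.0554  0.4866  1.8162  0.0252  1.3805  1.8236]
d [-0.0013  0.0025 -0.0057] a [-0.0018 -0.0009 -0.0012] rows 0.1278988909428216 0.047780426645796806
wrist [318.0737 203.0605] []
scene [277.9445 209.0712] [([274, 205, 8, 8, 48], array([277.5   , 208.7083]))]
top [360.6057 201.1254] [([349, 189, 12, 18, 98], array([356.1735, 196.2959]))]
```

```bash
python3 - <<'E'
from h import *
a=cv2.imread('pics/wristk.png').max(2)
print(cv2.resize(a[150:260,260:380],(20,18),interpolation=cv2.INTER_AREA))
E
```

```text
[[198 198 196 195 193 193 192 187 131 128 128 127 126 126 126 126 126 130
  181 189]
 [192 192 191 191 191 191 192 170 128 128 128 128 128 127 128 129 131 145
  198 199]
 [206 204 202 200 197 195 193 152 125 125 124 124 125 125 126 126 127 162
  193 195]
 [204 204 203 202 202 201 198 145 132 131 131 130 130 130 129 129 130 182
  194 194]
 [208 206 204 201 198 150 134 103 101 100 100 101 102 103 119 131 142 198
  200 202]
 [204 201 182 181 177 159 126 107 106 103 104 105 106 105 108 117 140 180
  193 193]
 [201 193 173 177 166 163 120 106  78  59  61  88 107 118 108 115 150 168
  197 196]
 [192 185 175 122 178 163 124  83  51  51  51  52  97 132 110 108 119 184
  193 195]
 [188 181 138 104 152 125 125  69  51  52  51  49  85 132 108 116 116 177
  189 191]
 [196 173 117 117 113 119 113  63  50  51  50  49  73 129 108 117 121 175
  191 183]
 [184 177 127 128 131 116 103  81  69  52  53  73  82 116 114 130 142 198
  199 193]
 [182 180 151 167 144 113 110  96 112 104 105  98 104 112 123 161 163 193
  196 198]
 [196 195 194 192 136 116 113  97 120 127 125 103 103 115 130 189 189 189
  189 189]
 [196 195 195 183 128 116 116 100 128 138 140 113 104 117 140 196 195 195
  194 194]
 [117  97 162 171 131 115 123 103 129 137 141 116 103 125 124 164 194 110
  110 135]
 [ 90  51 140 125  92  85  90  91 121 131 134 107  88  90  86  99 164  78
   72  96]
 [ 74  43 113  77  70  70  75 123 122 123 123 123 106  71  72  80 119  70
   55  91]
 [ 52  40  72  97  98  97  97 106 106 105 105 106 102  96  97 135 140  58
   47  76]]
```

```bash
python3 - <<'E'
from h import *
s=snap('wrist');t=snap('scene');st=robot.read_state();a=s['img'].max(2)
m=(a<75).astype(np.uint8);m[:165]=0;m[225:]=0;m[:,:295]=0;m[:,345:]=0
k,l,q,c=cv2.connectedComponentsWithStats(m);i=1+q[1:,4].argmax();print(q[i],c[i])
x,y,w,h,_=q[i]; kp,e=tri(s,(x+w/2-.5,y+h/2-.5),t,(277.5,208.7)); print(kp,e)
_,Rv=viseT(0,0,0);ex,ey=Rv[:,0],-Rv[:,1];print('in vise',Rv.T@(kp-viseT(0,0,0)[0]),st['tcp_pos'])
Rk=np.c_[ey,ex,[0,0,-1]];go([kp[0],kp[1],kp[2]-.005],Rk)
E
```

```text
[303 187  34  31 766] [318.7402 202.4556]
[ 0.4755 -0.1126  0.1512] 0.0015746464445290495
in vise [-0.1372 -0.0019 -0.1512] [ 0.4733 -0.1133  0.2642]
d [0.0002 0.003  0.1179] a [-0.0018 -0.0008 -0.0008] rows 2.3595896013497115 0.04552612254371661
```

Request:
carry_out(
  moves=[
    {"dx":0,"dy":0.003,"dz":0.02,"ax":-0.002,"ay":-0.001,"az":-0.001},
    {"dx":0,"dy":0.003,"dz":0.04,"ax":-0.002,"ay":-0.001,"az":-0.001},
    {"dx":0,"dy":0.003,"dz":0.06,"ax":-0.002,"ay":-0.001,"az":-0.001},
    {"dx":0,"dy":0.003,"dz":0.08,"ax":-0.002,"ay":-0.001,"az":-0.001},
    {"dx":0,"dy":0.003,"dz":0.1,"ax":-0.002,"ay":-0.001,"az":-0.001},
    {"dx":0,"dy":0.003,"dz":0.115,"ax":-0.002,"ay":-0.001,"az":-0.001},
    {"dx":0,"dy":0.003,"dz":0.118,"ax":-0.002,"ay":-0.001,"az":-0.001},
    {"dx":0,"dy":0.003,"dz":0.118,"ax":-0.002,"ay":-0.001,"az":-0.001},
  ],
)

```text
time_s: 16.75
tcp_pos: [0.4754, -0.1128, 0.146]
orientation: [2.111, 2.326, -0.001]
ft_force: [0.1, 0.7, 0.7]
opening: 0.548
```

Request:
carry_out(
  moves=[
    {"dx":0,"dy":0,"dz":0,"ax":0,"ay":0,"az":0},
    {"dx":0,"dy":0,"dz":0,"ax":0,"ay":0,"az":0},
    {"dx":0,"dy":0,"dz":0,"ax":0,"ay":0,"az":0},
    {"dx":0,"dy":0,"dz":0,"ax":0,"ay":0,"az":0},
    {"dx":0,"dy":0,"dz":0,"ax":0,"ay":0,"az":0},
  ],
  hand=-1,
)

```text
time_s: 17.25
tcp_pos: [0.4762, -0.1125, 0.1474]
orientation: [2.11, 2.325, 0.003]
ft_force: [-2.3, 1.7, 4.7]
opening: 0.291
```

```bash
python3 - <<'E'
from h import *
st=robot.read_state();T=R.from_rotvec(st['orientation']).as_matrix();print(st['time_s'],st['tcp_pos'],st['ft_force'],st['opening'],st['q'])
_,Rv=viseT(0,0,0);ex=Rv[:,0]
k=lambda q:(-.084-.108*np.cos(1.134-q))*ex+np.array([0,0,.056+.108*np.sin(1.134-q)])
for q in np.linspace(.05,1.14,17): print(round(q,2),T.T@(k(q)-k(.05)))
E
```

```text
17.25 [ 0.4762 -0.1125  0.1474] [-2.3252  1.6727  4.7021] 0.29141378945317853 [-0.3085  0.0392  0.5006  1.9748 -0.0215  1.1303  1.8688]
0.05 [0. 0. 0.]
0.12 [ 0.     -0.0064  0.0036]
0.19 [ 0.     -0.0125  0.0077]
0.25 [ 0.     -0.0183  0.0122]
0.32 [ 0.     -0.0239  0.0171]
0.39 [ 0.     -0.029   0.0223]
0.46 [ 0.     -0.0338  0.0279]
0.53 [ 0.     -0.0383  0.0338]
0.6 [ 0.     -0.0423  0.0399]
0.66 [ 0.     -0.0458  0.0464]
0.73 [ 0.0001 -0.049   0.053 ]
0.8 [ 0.0001 -0.0516  0.0599]
0.87 [ 0.0001 -0.0538  0.0669]
0.94 [ 0.0001 -0.0555  0.074 ]
1.0 [ 0.0001 -0.0568  0.0813]
1.07 [ 0.0001 -0.0575  0.0886]
1.14 [ 0.0001 -0.0577  0.096 ]
```

Request:
carry_out(
  moves=[
    {"dx":0,"dy":-0.0064,"dz":0.0036,"ax":0,"ay":0,"az":0},
    {"dx":0,"dy":-0.0125,"dz":0.0077,"ax":0,"ay":0,"az":0},
    {"dx":0,"dy":-0.0183,"dz":0.0122,"ax":0,"ay":0,"az":0},
    {"dx":0,"dy":-0.0239,"dz":0.0171,"ax":0,"ay":0,"az":0},
    {"dx":0,"dy":-0.029,"dz":0.0223,"ax":0,"ay":0,"az":0},
    {"dx":0,"dy":-0.0338,"dz":0.0279,"ax":0,"ay":0,"az":0},
    {"dx":0,"dy":-0.0383,"dz":0.0338,"ax":0,"ay":0,"az":0},
    {"dx":0,"dy":-0.0423,"dz":0.0399,"ax":0,"ay":0,"az":0},
  ],
)

```text
time_s: 18.05
tcp_pos: [0.4299, -0.1168, 0.1067]
orientation: [-2.108, -2.321, 0.005]
ft_force: [-12.8, 0.1, 13.8]
opening: 0.288
```

Request:
carry_out(
  moves=[
    {"dx":0,"dy":-0.0035,"dz":0.0065,"ax":0,"ay":0,"az":0},
    {"dx":0,"dy":-0.0067,"dz":0.013,"ax":0,"ay":0,"az":0},
    {"dx":0,"dy":-0.0093,"dz":0.02,"ax":0,"ay":0,"az":0},
    {"dx":0,"dy":-0.0115,"dz":0.027,"ax":0,"ay":0,"az":0},
    {"dx":0,"dy":-0.0132,"dz":0.034,"ax":0,"ay":0,"az":0},
    {"dx":0,"dy":-0.0145,"dz":0.0414,"ax":0,"ay":0,"az":0},
    {"dx":0,"dy":-0.0152,"dz":0.0487,"ax":0,"ay":0,"az":0},
    {"dx":0,"dy":-0.0152,"dz":0.0487,"ax":0,"ay":0,"az":0},
  ],
)

```text
time_s: 18.85
tcp_pos: [0.4201, -0.1178, 0.0574]
orientation: [2.109, 2.324, 0.005]
ft_force: [5.5, 3.2, -1.8]
opening: 0.291
```

```bash
python3 - <<'E'
from h import *
st=robot.read_state();print(st['time_s'],st['tcp_pos'],st['ft_force'],st['opening'],st['q'])
t=snap('scene');a=t['img'].max(2)
for q in(.05,.9,1.0,1.1): print(q,proj(t,viseT(-.084-.108*np.cos(1.134-q),.0019,.056+.108*np.sin(1.134-q))[0]))
E
```

```text
18.85 [ 0.4201 -0.1178  0.0574] [ 5.5138  3.1838 -1.831 ] 0.29066322216788165 [-0.2888  0.0396  0.5141  2.1798 -0.0255  0.9231  1.9077]
0.05 [278.3891 209.1357]
0.9 [269.3739 211.7732]
1.0 [269.4352 213.4065]
1.1 [269.7237 215.2554]
```

Request:
carry_out(
  moves=[
    {"dx":0,"dy":0,"dz":0.002,"ax":0,"ay":0,"az":0},
    {"dx":0,"dy":0,"dz":0.004,"ax":0,"ay":0,"az":0},
    {"dx":0,"dy":0,"dz":0.005,"ax":0,"ay":0,"az":0},
    {"dx":0,"dy":0,"dz":0.005,"ax":0,"ay":0,"az":0},
  ],
)

```text
time_s: 19.3
tcp_pos: [0.4199, -0.1179, 0.053]
orientation: [2.109, 2.325, 0.004]
ft_force: [2.6, 3.7, 2.3]
opening: 0.288
```

Request:
carry_out(
  moves=[
    {"dx":0,"dy":0,"dz":0.002,"ax":0,"ay":0,"az":0},
    {"dx":0,"dy":0,"dz":0.003,"ax":0,"ay":0,"az":0},
    {"dx":0,"dy":0,"dz":0.003,"ax":0,"ay":0,"az":0},
  ],
)

```text
time_s: 19.6
tcp_pos: [0.4196, -0.1179, 0.05]
orientation: [2.109, 2.325, 0.003]
ft_force: [1.2, 4.4, 4.9]
opening: 0.286
```

Request:
carry_out(
  moves=[
    {"dx":0,"dy":0,"dz":0.002,"ax":0,"ay":0,"az":0},
    {"dx":0,"dy":0,"dz":0.004,"ax":0,"ay":0,"az":0},
    {"dx":0,"dy":0,"dz":0.004,"ax":0,"ay":0,"az":0},
  ],
)

```text
time_s: 19.9
tcp_pos: [0.4195, -0.1179, 0.0459]
orientation: [2.109, 2.325, 0.003]
ft_force: [2.5, 4.9, 3.2]
opening: 0.29
```

```bash
python3 - <<'E'
from h import *
st=robot.read_state();print(st['tcp_pos'],st['ft_force'],st['opening'])
t=snap('scene');a=t['img'].max(2)
print(a[200:228,256:290])
E
```

```text
[ 0.4195 -0.1179  0.0459] [2.4746 4.9446 3.1937] 0.28962265894995814
[[ 36  35  37  38  36  37  36  37  37  37  37  35  36  35  35  36  35  35
   36  35  38  42  56  66  57  43  59 106 154 182 189 191 193 195]
 [ 35  34  36  37  36  35  37  36  36  36  36  36  37  37  35  34  33  35
   34  36  39  42  45  48  43  38  65 114 161 186 193 194 195 196]
 [ 35  36  36  37  36  38  36  35  37  36  37  36  37  35  36  34  35  34
   34  36  39  42  42  41  38  40  66 111 157 185 194 196 196 196]
 [ 37  38  36  37  36  34  36  36  36  36  38  37  36  34  35  33  34  35
   35  37  40  41  42  39  37  44  72 112 154 183 195 197 196 195]
 [ 40  38  38  35  33  36  36  37  39  40  38  38  36  34  35  35  33  34
   35  36  37  37  39  38  40  55  83 116 148 177 193 197 195 192]
 [ 43  38  38  36  35  35  35  37  39  39  37  36  37  38  39  36  35  35
   35  35  37  37  44  55  60  76  99 119 139 163 186 192 191 189]
 [ 42  36  36  36  35  36  36  38  38  38  35  37  47  59  64  52  40  37
   36  36  34  46  66  85  94 103 116 124 132 150 173 186 190 189]
 [ 45  39  36  35  34  36  34  35  35  36  3
[... 2217 characters left out ...]
 181 187 184 182 179 170 148 114  83  81  94 102 107 116 120 122 122
  121 122 126 128 130 124 118 116 118 120 119 118 119 120 121 123]
 [161 164 179 180 177 175 174 166 144 115 104 107 111 115 119 121 123 123
  122 120 121 125 129 129 124 118 115 117 117 119 119 118 120 122]
 [170 151 163 172 173 174 174 172 158 130 116 116 118 121 124 125 124 123
  121 119 119 120 125 129 130 125 118 118 118 119 117 114 114 116]
 [178 166 145 164 172 174 176 175 160 134 120 120 123 125 125 125 124 121
  120 119 119 119 120 125 129 129 126 120 117 116 115 114 116 120]
 [180 175 159 154 171 176 179 177 164 138 124 123 126 126 125 123 121 119
  120 120 120 118 118 119 124 129 127 121 114 114 118 123 133 145]]
```

Request:
carry_out(
  moves=[
    {"dx":0,"dy":0,"dz":0,"ax":0,"ay":0,"az":0},
    {"dx":0,"dy":0,"dz":0,"ax":0,"ay":0,"az":0},
    {"dx":0,"dy":0,"dz":0,"ax":0,"ay":0,"az":0},
    {"dx":0,"dy":0,"dz":-0.02,"ax":0,"ay":0,"az":0},
    {"dx":0,"dy":0,"dz":-0.05,"ax":0,"ay":0,"az":0},
    {"dx":0,"dy":0,"dz":-0.08,"ax":0,"ay":0,"az":0},
    {"dx":0,"dy":0,"dz":-0.1,"ax":0,"ay":0,"az":0},
    {"dx":0,"dy":0,"dz":-0.1,"ax":0,"ay":0,"az":0},
  ],
  hand=0.1,
)

```text
time_s: 20.75
tcp_pos: [0.4199, -0.1191, 0.1479]
orientation: [2.109, 2.323, 0.005]
ft_force: [0.6, -0.3, 0.4]
opening: 0.548
```

```bash
python3 - <<'E'
from h import *
st=robot.read_state();print(st['time_s'],st['tcp_pos'],st['ft_force'],st['opening'])
pr=viseT(-.192,.0019,.06)[0]
C={}
for n,th,rad in(('wrist',75,30),('scene',60,10)):
    s=snap(n,n+'z.png');u=proj(s,pr);a=s['img'].max(2)
    m=np.zeros_like(a);cv2.circle(m,tuple(int(v) for v in u),rad,255,-1)
    m=((a<th)&(m>0)).astype(np.uint8);k,l,q,c=cv2.connectedComponentsWithStats(m)
    print(n,u,[(q[i].tolist(),c[i]) for i in range(1,k) if q[i,4]>15])
    i=1+q[1:,4].argmax();C[n]=(s,c[i])
kp,e=tri(*C['wrist'],*C['scene']);_,Rv=viseT(0,0,0);print(kp,e,'vise',Rv.T@(kp-viseT(0,0,0)[0]))
E
```

```text
20.75 [ 0.4199 -0.1191  0.1479] [ 0.6464 -0.3446  0.357 ] 0.5482784388043132
wrist [319.9678 207.2469] [([304, 191, 33, 32, 854], array([320.1756, 206.4672]))]
scene [269.6962 215.1811] [([266, 211, 7, 8, 39], array([268.7692, 214.2051]))]
[ 0.419  -0.1185  0.0639] 0.0012922832863788264 vise [-0.1941 -0.0014 -0.0639]
```

Request:
carry_out(
  moves=[
    {"dx":0,"dy":0,"dz":0,"ax":0,"ay":0,"az":0},
    {"dx":0,"dy":0,"dz":0,"ax":0,"ay":0,"az":0},
    {"dx":0,"dy":0,"dz":0,"ax":0,"ay":0,"az":0},
    {"dx":0,"dy":0,"dz":0,"ax":0,"ay":0,"az":0},
    {"dx":0,"dy":0,"dz":0.02,"ax":0,"ay":0,"az":0},
    {"dx":0,"dy":0,"dz":0.04,"ax":0,"ay":0,"az":0},
    {"dx":0,"dy":0,"dz":0.052,"ax":0,"ay":0,"az":0},
    {"dx":0,"dy":0,"dz":0.055,"ax":0,"ay":0,"az":0},
  ],
  hand=-1,
)

```text
time_s: 21.65
tcp_pos: [0.4172, -0.1182, 0.0891]
orientation: [-2.11, -2.325, 0.003]
ft_force: [1.0, 0.4, 0.5]
opening: 0.0
```

Request:
carry_out(
  moves=[
    {"dx":0,"dy":0,"dz":0.002,"ax":0,"ay":0,"az":0},
    {"dx":0,"dy":0,"dz":0.004,"ax":0,"ay":0,"az":0},
    {"dx":0,"dy":0,"dz":0.006,"ax":0,"ay":0,"az":0},
    {"dx":0,"dy":0,"dz":0.008,"ax":0,"ay":0,"az":0},
    {"dx":0,"dy":0,"dz":0.008,"ax":0,"ay":0,"az":0},
  ],
)

```text
time_s: 22.15
tcp_pos: [0.4188, -0.1184, 0.0829]
orientation: [2.11, 2.325, 0.001]
ft_force: [0.6, -0.9, 1.3]
opening: 0.004
```

Request:
carry_out(
  moves=[
    {"dx":0,"dy":0,"dz":0.002,"ax":0,"ay":0,"az":0},
    {"dx":0,"dy":0,"dz":0.003,"ax":0,"ay":0,"az":0},
    {"dx":0,"dy":0,"dz":0.004,"ax":0,"ay":0,"az":0},
    {"dx":0,"dy":0,"dz":0.004,"ax":0,"ay":0,"az":0},
  ],
)

```text
time_s: 22.55
tcp_pos: [0.4188, -0.1185, 0.0809]
orientation: [-2.111, -2.326, -0.001]
ft_force: [-8.1, 0.1, 22.5]
opening: -0.002
```

Request:
carry_out(
  moves=[
    {"dx":0,"dy":0,"dz":-0.01,"ax":0,"ay":0,"az":0},
    {"dx":0,"dy":0,"dz":-0.04,"ax":0,"ay":0,"az":0},
    {"dx":0,"dy":0,"dz":-0.08,"ax":0,"ay":0,"az":0},
    {"dx":0,"dy":0,"dz":-0.12,"ax":0,"ay":0,"az":0},
    {"dx":0,"dy":0,"dz":-0.16,"ax":0,"ay":0,"az":0},
    {"dx":0,"dy":0,"dz":-0.2,"ax":0,"ay":0,"az":0},
    {"dx":0,"dy":0,"dz":-0.22,"ax":0,"ay":0,"az":0},
    {"dx":0,"dy":0,"dz":-0.22,"ax":0,"ay":0,"az":0},
  ],
)

```text
time_s: 23.35
tcp_pos: [0.4199, -0.1186, 0.3017]
orientation: [2.107, 2.322, 0.007]
ft_force: [-0.1, 0.1, -0.6]
opening: 0.002
```

```bash
python3 - <<'E'
from h import *
st=robot.read_state();print(st['time_s'],st['tcp_pos'])
s=snap('wrist');t=snap('scene');u=snap('top')
f=lambda a,x,y,w,h,k:cv2.resize(a[y:y+h,x:x+w,::-1],(w*k,h*k),interpolation=cv2.INTER_CUBIC)
A=f(t['img'],240,140,100,100,4)[:, :]
B=f(t['img'],340,110,133,100,3)[:300,:399]
W=cv2.resize(s['img'][:,:,::-1],(384,240))
D=cv2.resize(B,(384,289))[:160*1+0] if 0 else cv2.resize(B,(213,160))
E_=cv2.resize(u['img'][110:230,150:278,::-1],(171,160))
right=np.vstack([W,np.hstack([D,E_])])
cv2.imwrite('pics/fin.png',np.hstack([A,right]));print(right.shape)
for z in(.238,): 
  for x in(-.012,0): 
    for y in(-.055,.035): print('panel top corner',x,y,proj(t,viseT(x,y,z)[0]),'->crop',(proj(t,viseT(x,y,z)[0])-[240,140])*4)
E
```

```text
23.35 [ 0.4199 -0.1186  0.3017]
(400, 384, 3)
panel top corner -0.012 -0.055 [288.329  233.4415] ->crop [193.3158 373.766 ]
panel top corner -0.012 0.035 [317.2557 211.1732] ->crop [309.0227 284.6928]
panel top corner 0 -0.055 [291.6944 236.7346] ->crop [206.7775 386.9383]
panel top corner 0 0.035 [320.6617 214.1929] ->crop [322.6468 296.7717]
```

View pics/fin.png

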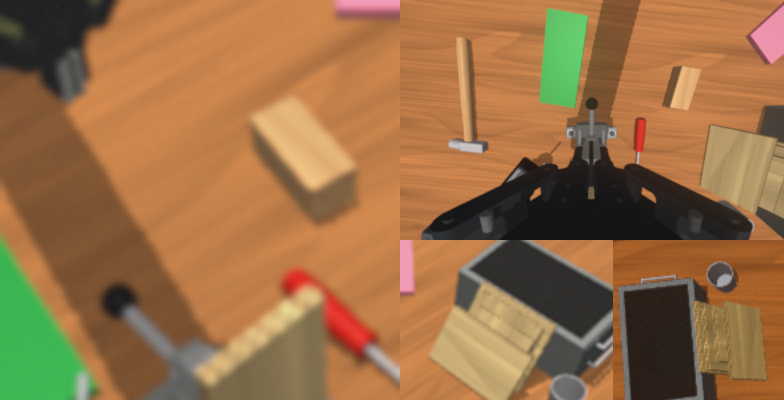

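```bash
python3 -c "
from cell import robot
print(robot.close_job())"
```

```text
the job is handed in; nothing more can be done
None
```

I drew the tall plywood board up out of the stack, stood it in the vise and clamped it with the cam lever. The job is handed in, at about 23.5 s of the 58 s allowed.

- **Placing:** The lower end reached the vise bed with about 5–10 N upward. I then slid the edge onto the work stop, which showed about 7 N sideways, before letting go.
- **Lever:** I pinched the knob and led it down, but the fingers slipped over it near the end. A camera fix then put the lever at about 1.06 rad. I pressed the knob from above with closed fingers until it held firm at about 22 N. From the fingertip height the knob centre is at about z 59 mm, where full throw is 60 mm.
- **Final pictures:** The board stands upright, with its upper corners within about 1–2 pixels of where a correctly seated board should show. The lever is nearly level, and the other four boards are still leaning on the chest. The tin, screwdriver, offcut and hammer look unmoved. The drill, tape and glue were not fully in the last views.

Two things rest on indirect evidence. I did not see the board's lower edge against the stop after clamping; that comes from the contact force and the corner positions. The clamp force was not measured.

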